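# Cap the copy camera's lens

## Robot

A 7-joint arm with a two-finger parallel gripper is mounted at the origin on the work surface; the furniture and walls round the work are solid. World frame = base frame: x ahead of the robot, y to its left, z up, the work surface at z = 0. Lengths are in m, angles in rad, forces in N, time in s.
With the tool pointing down it reaches from about 0.425 to 0.825 m from the base axis. Payload 3.6 kg.
Tool frame: the origin (TCP) lies midway between the tips of the shut fingers; the grasp point (between the pads) lies 19 mm behind it; z points along the fingers, y is the line along which they close (so a half turn about z gives the same grasp; the last joint's range is limited). The gripper opens to 85 mm and grips with 20 to 120 N. Pads are 22 mm wide; open, the fingers measure 114 mm over their backs; the gripper's body (76 mm by 85 mm) begins 54 mm behind the grasp point. The pads swing forward as they close: fully open they stand 13 mm farther back than shut.
Start: joints at [1.198, 0.615, -0.013, 1.423, 0.008, 1.103, -0.04], TCP at [0.221, -0.611, 0.231] pointing down, gripper open.
Joint ranges: [-3.12, 3.12], [-0.3, 2.06], [-1.34, 1.32], [0.26, 2.42], [-1.36, 4.5], [0.01, 1.98], [-2.84, 2.84]. Speed limits (rad/s): [2.79, 2.79, 3.14, 3.14, 3.14, 3.14, 3.14].

## Interface

Orientations are given as a unit quaternion [w, x, y, z].
In Python, from rig import status, grab_frame, workorder gives the robot as it stands.
- The arm moves only by the tool play_rows, never from a script. Its argument "series" is a list of rows, each a list of 3 entries, a list of its own where there are three numbers: the shift along the tool's x, y, z in cm, then the turn, a rotation vector about the tool's x, y, z in rad, then the finger opening in cm, from 0 to 8.54. A call has 1 to 8 rows; each row shifts and turns the commanded pose from where the row before left it, along the tool's axes as they then stand; what a row does not reach is not made up. A row lasts 1/8 s, in which the tool goes at most 62.5 mm and 10.7 degrees, less where a joint would pass 70% of its speed; a pose out of reach is approached as far as the arm can. A call with a gripper value outside its range is refused whole. The fingers move at their own pace and stop on an object; the grip force is fixed at half the most. Time passes only in rows, so rows that do not move let the fingers close. It gives the time, the measured TCP pose, the force, the opening and the grip force at its end, in the units of the state.
- status.get_state(): the state, without advancing time (a new reading comes with each control period).
- grab_frame(name): name is "scene" or "top"; returns a dict with "image" (384x512x3 uint8, red, green, blue), "fx", "fy", "cx", "cy" (pixels), "dist" ([k1, k2, p1, p2, k3] as OpenCV has them; the pictures are not rectified), "rvec" (rotation vector, rad) and "tvec" (3), from world to camera coordinates, as OpenCV has them. Camera axes: x right, y down, z forward; pixel columns grow to the right and rows downward; lengths in m; the calibration is good to about 2 mm. A picture is of the moment at which its call begins. There is no depth.
- workorder.hand_in(): hands the job in; it is judged then, once.
The state is a dict: "t": time; "joint_positions": joint angles; "qvel": joint speeds; "effort": joint torques, N m; "tcp_pos": TCP position; "tool_rot": TCP orientation; "ft_force": force on the tool from outside, world axes, zero at the start; "wrist_torque": the same for the moment, N m; "grip_width": finger opening in m; "grip_force": force on a finger pad.
Only numpy, scipy, OpenCV 4.12 (cv2) and the standard library are available. Lean on these libraries where they do the work, as an engineer would, in place of code of your own. Each camera call takes 0.05 s, during which the arm holds its last target. There are 200 camera calls.

## Task

Put the lens cap on the copy camera that lies lens up on the print table: pick the cap up by pinching its two side tabs together, set it in the lens mouth and, pressing only lightly, turn it until its keys find the notches and it goes fully home, flush on the rim. Then let the tabs spring out under the rim's lip and leave the cap locked there; never press hard on the lens, and leave the ink jars and the tape roll where they stand.

Things in the scene. Friction and masses are not known exactly. Their poses are not given: they have to be found in the camera images.
- lens_cap: Loose black round lens cap, 0.1 kg, lying plug down. Origin: centre of the plug's underside, z up. Plug 64 mm across, 16 mm deep, lowest 3.5 mm tapered to 57 mm; above it a flange 78 mm across, z = 16 to 19 mm. Two grey pinch tabs (upright fins) stand on the flange at its own +y and -y sides, two fixed keys jut from the plug at its +x and -x sides. Fits either way round (half turn alike).
- cap_grip (a point): On the cap's axis, midway between the two fins, z = 40 mm on the cap; axes as the cap's. Fins: 20 mm wide along x, 5 mm thick, from the flange (z = 19 mm) to z = 46 mm; outer faces 54 mm apart along y when free, 42 mm when fully pinched. Pinching takes about 4.5 N at first, 10 N fully in; a 20 N grip holds both at their stops.
- cap_key (a point): Outer end of the cap's +x key (37.5 mm from the axis, z = 12 mm on the cap; its twin is opposite). Each key is 13 mm wide and runs from z = 8 mm up to the flange. A short grey bar on the flange's top points at each key.
- tab_a (a joint): Travel of the pinch tab on the cap's +y side, m: 0 free (sprung out), 0.006 fully pinched. Its lug (14 mm wide, z = 2 to 8 mm on the cap) reaches 36.5 mm from the cap's axis when free, 30.5 mm (inside the plug) when pinched.
- tab_b (a joint): The same for the pinch tab on the cap's -y side, m: 0 free, 0.006 fully pinched.
- copy_camera: Copy camera fixed lying on its back, lens straight up: dark box body 104 x 144 x 46 mm, on it a round lens barrel 97 mm across up to 80 mm high, then the sprung nose, 87 mm across, up to 110 mm. Origin: underside of the box, below the lens axis; z up.
- lens_mouth (a point): Centre of the lens mouth, on the lens axis level with the rim's top, 110 mm above the table; axes as the camera's; sinks with the nose. The nose is sprung: it starts to sink at 3 N, +0.6 N per mm, hard stop after 12 mm (10 N). With the keys on the lip the cap's origin is 8 mm below this point; with the cap home (flange on the rim) 16 mm below.
- lip_groove (a point): Point on the lens axis 6 mm below the rim's top, at the underside of its lip. The lip is 6 mm thick with a round opening 67 mm across; below it a groove 79 mm across takes the cap's lugs; glass 16 mm or more below the rim. Two opposite notches through the lip take the cap's keys: 17 mm wide at the opening, about 0.065 rad of play either way. This point's x axis does not show their angle.
- nose: The sprung nose (origin as the camera's; it does not show the notches' angle). Its front ring, stiff to turn, carries the two notches; they lie near the camera's +x and -x sides but turned by an unreported angle of up to 0.55 rad either way about z, which differs each time and must be found by turning the cap under light pressure, or seen: when the keys drop in, the push back falls and the nose springs up.
- jar_tangerine: Closed ink jar with an orange lid, 74 mm across, 85 mm tall, a bystander. Origin: centre of its underside.
- jar_madder: Closed squat ink jar with a red lid, 68 mm across, 63 mm tall, a bystander. Origin: centre of its underside.
- masking_tape: Roll of beige masking tape lying flat, 120 mm across, 50 mm tall, a bystander. Origin: centre of its underside.
There are look-alikes about, which are no part of the job. There is more than one size of the lens_cap; the job needs the smaller.

How it is judged:
On the way, in this order (a step that is already met when the one before it is completed fails the run):
1. the cap is carried with both tabs pinched in (4 mm or more), over 50 mm above the table (value of joint each of tab_a, tab_b above 0.004 m and height (world z) of lens_cap above 0.05 m), for 0.2 s.
2. the cap is in the lens mouth, flange within 2.5 mm of the rim, tabs still pinched (value of joint each of tab_a, tab_b above 0.0035 m and z of lens_cap in the frame of lens_mouth below -0.0135 m and horizontal distance between lens_cap and lens_mouth below 0.004 m), for 0.05 s.
At the end, for the whole second after the job is handed in: The cap sits in the lens mouth with its flange within 2.5 mm of the rim, centred within 4 mm, level within 0.06 rad, both tabs sprung out to within 2 mm of free under the lip, and at rest (z of lens_cap in the frame of lens_mouth between -0.0185 and -0.0135 m and horizontal distance between lens_cap and lens_mouth below 0.004 m and angle between the z axis of lens_cap and the z axis of lens_mouth, either way round below 0.06 rad and value of joint each of tab_a, tab_b below 0.002 m and linear speed of lens_cap below 0.02 m/s); the robot touches nothing.
It fails at once if the cap is pressed on the camera with more than 22 N (contact force between lens_cap and copy_camera above 22 N).
It fails at once if the robot itself pushes on the camera with more than 22 N (contact force between any of the fingers, the arm and copy_camera above 22 N).
It fails at once if an ink jar or the tape roll is shifted more than 20 mm (distance of any of jar_tangerine, jar_madder, masking_tape from where it was at the start of the episode above 0.02 m).
It also fails if it takes over 64 s, if anything falls off the work surface, if the arm or the gripper's body presses on something with over 40 N, if the wrist force passes 120 N, or if a joint passes its speed limit or range.

## Working session

There is one attempt and no reset: what is moved stays moved. The work goes in short steps, Python scripts to look and compute and a tool call to move; the robot and the scene stay as the last step left them, time stands still between calls to the robot, and variables do not carry over. Pictures are saved under pics/ and viewed, at most 10 in all, crops included, and the job is handed in when it is done.

Besides the shell and the picture viewer there is one more tool, called after "Emit:" as name([rows], argument=value, ...), one row to a line, values as JSON. play_rows: Moves the arm, as the interface text tells. Its arguments: {"type":"object","properties":{"series":{"type":"array","items":{"type":"array"}}},"required":["series"]}

```bash
mkdir -p pics; ls
python3 - <<'E'
from rig import status, grab_frame
import cv2,numpy as np
print(status.get_state())
for n in("scene","top"):
    f=grab_frame(n); cv2.imwrite(f"pics/{n}0.png",cv2.resize(f["image"][:,:,::-1],(768,576),interpolation=cv2.INTER_CUBIC))
    np.save(f"pics/{n}0.npy",f["image"])
    R=cv2.Rodrigues(np.array(f["rvec"],float))[0]; print(n,f["fx"],f["cx"],f["cy"],f["dist"],-R.T@np.array(f["tvec"]).ravel(),R[2])
E
```

```text
pics
{'t': 0.0, 'joint_positions': array([ 1.19747073,  0.61590222, -0.01258325,  1.4249234 ,  0.00812865,
        1.10341936, -0.04043189]), 'qvel': array([-0.00132369, -0.00261001,  0.00231459, -0.00020249,  0.00129517,
        0.0008565 , -0.00071321]), 'effort': array([-7.75903391e-05, -4.69202936e+01,  2.59264028e-01, -1.71030700e+01,
        9.96684248e-03,  9.61176673e-03, -6.91190039e-06]), 'tcp_pos': array([ 0.22066256, -0.61056824,  0.23014118]), 'tool_rot': array([-1.27347237e-03,  9.84999024e-01,  1.72555008e-01, -2.65390762e-04]), 'ft_force': array([ 0.07686382,  0.31194252, -0.0507501 ]), 'wrist_torque': array([0.00150384, 0.00938191, 0.02151633]), 'grip_force': 0.0, 'grip_width': 0.08547927027477589}
scene 391.5551720794568 253.61490689677328 185.6651125959025 [0.01276314 0.         0.         0.         0.        ] [-0.69874683  0.5222953   0.78708507] [ 0.84515067 -0.24150003 -0.47686275]
top 406.42661980216127 257.4368277595155 194.73624882493394 [-0.02915363  0.          0.          0.          0.        ] [0.20534376 0.1512263  1.63477962] [ 0.19296505 -0.00555889 -0.98118988]
```

View pics/scene0.png

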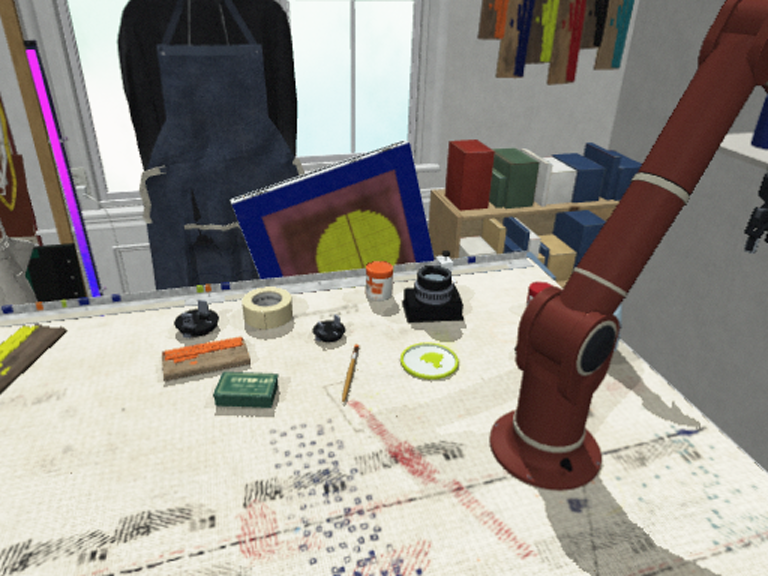

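View pics/top0.png

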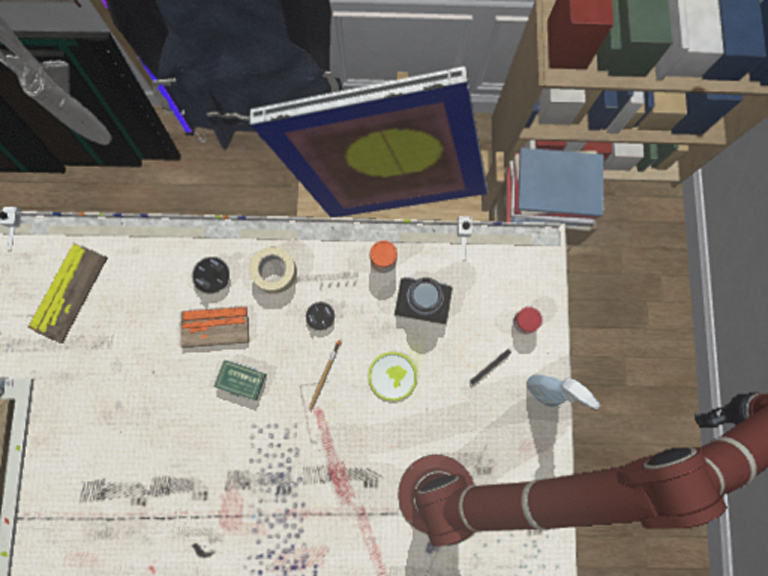

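The scene view shows the large cap at (197,320), the small cap at (329,329) and the camera lens at (433,285). In the top view they are at (210,275), (320,316) and (425,296). The two black round caps are the only look-alikes, and the job needs the smaller one at (320,316).

```bash
cat > h.py <<'E'
import cv2,numpy as np
from rig import status, grab_frame
def cam(f):
    R=cv2.Rodrigues(np.array(f["rvec"],float))[0]; t=np.array(f["tvec"],float).ravel()
    K=np.array([[f["fx"],0,f["cx"]],[0,f["fy"],f["cy"]],[0,0,1]]); return R,t,K,np.array(f["dist"],float)
def ray(f,uv):
    R,t,K,d=cam(f); p=cv2.undistortPoints(np.array([[uv]],float),K,d).ravel()
    v=R.T@np.array([p[0],p[1],1]); return -R.T@t,v/np.linalg.norm(v)
def onz(f,uv,z):
    c,v=ray(f,uv); return c+v*(z-c[2])/v[2]
def proj(f,P):
    R,t,K,d=cam(f); return cv2.projectPoints(np.atleast_2d(np.array(P,float)),R,t,K,d)[0].reshape(-1,2)
def tri(f,a,g,b):
    c,v=ray(f,a);e,w=ray(g,b)
    s=np.linalg.lstsq(np.c_[v,-w],e-c,rcond=None)[0]; p,q=c+v*s[0],e+w*s[1]
    return (p+q)/2,np.linalg.norm(p-q)
E
python3 - <<'E'
from h import *
T=grab_frame("top");S=grab_frame("scene")
print('capbig',onz(T,(140,183),.019),'cap',onz(T,(213.3,210.7),.019),'lens',onz(T,(284,197),.11))
print(tri(T,(213.3,211),S,(219,220)), tri(T,(284,197),S,(289,181)))
def crop(f,c,r,k): 
    x,y=map(int,c); return cv2.resize(f["image"][y-r:y+r,x-r:x+r,::-1],(k,k),interpolation=cv2.INTER_CUBIC)
a=np.hstack([crop(T,(213,211),18,390),crop(T,(284,197),26,390)]); b=np.hstack([crop(S,(219,220),18,190),crop(S,(289,188),26,190),crop(T,(140,183),18,190),crop(S,(131,212),25,190)])
cv2.imwrite("pics/crop1.png",np.vstack([a,np.pad(b,((0,0),(0,20),(0,0)))]))
E
```

```text
capbig [0.56069525 0.62134225 0.019     ] cap [0.45363354 0.31798008 0.019     ] lens [0.49875776 0.04088703 0.11      ]
(array([0.45315257, 0.31830414, 0.01388835]), np.float64(0.0003139156581994968)) (array([0.49862429, 0.04270844, 0.11391432]), np.float64(0.0033166019762242644))
```

View pics/crop1.png

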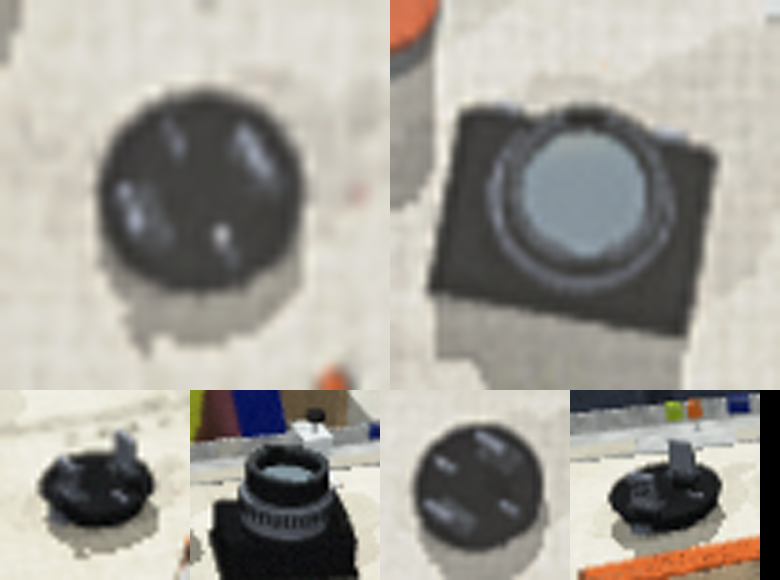

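The crop shows the small cap at about (213,211) in raw top pixels. Its fins are at (207,212.4) and (218.3,206.9), and the key bars at (211,205.5) and (215.8,215.6). The lens is at about (283,195) on a box turned slightly clockwise. A faint dark gap at the top of the rim may be a notch.

Run:
```python
from h import *
T=grab_frame("top");S=grab_frame("scene")
def dark(f,c,r,th):
    g=cv2.cvtColor(f["image"],cv2.COLOR_RGB2GRAY); x,y=map(int,c); m=np.zeros_like(g)
    m[y-r:y+r,x-r:x+r]=(g[y-r:y+r,x-r:x+r]<th)*255
    m=cv2.morphologyEx(m,cv2.MORPH_CLOSE,np.ones((3,3)))
    return max(cv2.findContours(m,0,cv2.CHAIN_APPROX_NONE)[0],key=cv2.contourArea),g
c,g=dark(T,(213,211),16,110); e=cv2.fitEllipse(c); print('cap top',e,onz(T,e[0],.0175))
a=np.array([onz(T,p,.0175)[:2] for p in c[:,0].astype(float)]); print('ext',cv2.minEnclosingCircle(a.astype(np.float32)))
c2,_=dark(S,(219,220),14,75); e2=cv2.fitEllipse(c2); print('scene',e2,tri(T,e[0],S,e2[0]))
F=[onz(T,p,z)[:2] for p,z in(((207,212.4),.046),((218.3,206.9),.046),((211,205.5),.0195),((215.8,215.6),.0195))]
for i in(0,2): d=F[i+1]-F[i]; print(F[i],F[i+1],(F[i]+F[i+1])/2,np.linalg.norm(d),np.arctan2(d[1],d[0]))
# glass disc & box
hsv=cv2.cvtColor(T["image"],cv2.COLOR_RGB2HSV)
x,y=284,195
gm=np.zeros_like(g); gm[y-14:y+14,x-14:x+14]=((g>105))[y-14:y+14,x-14:x+14]*255
n,l,s,ce=cv2.connectedComponentsWithStats(gm); k=l[195,283]; print('glass',s[k],ce[k],onz(T,ce[k],.094),onz(T,ce[k],.11))
b,_=dark(T,(280,200),32,95); r=cv2.minAreaRect(b); bx=cv2.boxPoints(r); W=np.array([onz(T,p,.046)[:2] for p in bx]); print('box',r,W,W.mean(0))
for i in range(4): d=W[(i+1)%4]-W[i]; print(np.linalg.norm(d),np.arctan2(d[1],d[0]))
# polar image of rim
pol=cv2.warpPolar(cv2.resize(T["image"][165:225,254:314],(480,480),interpolation=cv2.INTER_CUBIC),(160,360),((ce[k][0]-254+.5)*8,(ce[k][1]-165+.5)*8),160,0)
print(g[180:214,268:300])
```

```text
cap top ((212.96392822265625, 210.6372528076172), (17.555301666259766, 18.532312393188477), 86.80253601074219) [0.45408788 0.31949638 0.0175    ]
ext ((0.4531914293766022, 0.3191273808479309), 0.0385427363216877)
scene ((219.26480102539062, 220.30844116210938), (13.741148948669434, 20.051891326904297), 81.48399353027344) (array([0.45448956, 0.31855378, 0.01198269]), np.float64(0.0031307101296076854))
[0.44212732 0.33976352] [0.465143  0.2960549] [0.45363516 0.31790921] 0.049398029585868856 -1.0861186224299273
[0.47450462 0.32807403] [0.43394079 0.30708289] [0.45422271 0.31757846] 0.0456733162791742 -2.664055874948127
glass [275 188  17  17 219] [283.34703196 196.38812785] [0.50418487 0.0422747  0.094     ] [0.5010816  0.04340609 0.11      ]
box ((282.15283203125, 199.18490600585938), (34.64624786376953, 27.336132049560547), 10.619654655456543) [[ 0.45905382  0.12050843]
 [ 0.56849283  0.10237014]
 [ 0.54553278 -0.0343252 ]
 [ 0.43660248 -0.01444466]] [0.50242048 0.04352718]
0.11093193907318108 -0.16424575310174996
0.1386101681706472 -1.7372080635048226
0.11072961245270031 2.9610724423609325
0.1368078834548348 1.4059421510460872
[[225 221 221 ... 206 203 204]
 [224 217 217 ... 199 196 202]
 [227 221 220 ... 199 193 202]
 ...
 [131 111 105 ...  62 112 200]
 [154 146 146 ...  77 154 212]
 [160 158 155 ...  81 170 221]]
```

```bash
cat >> h.py <<'E'
def tool():
    s=status.get_state(); q=s["tool_rot"]
    from scipy.spatial.transform import Rotation as Ro
    return s,Ro.from_quat(np.r_[q[1:],q[0]])
def go(*pts):
    """cm shifts in present tool axes between successive world points"""
    s,r=tool(); p=np.array(s["tcp_pos"]); x=r.as_matrix()[:,0]; print('tcp',p.round(4),'yaw',np.arctan2(x[1],x[0]).round(4),'tilt',r.as_matrix()[:,2].round(4))
    for t in pts:
        d=np.array(t)-p; n=int(np.ceil(np.linalg.norm(d)/.058)); print(n,'x',(r.inv().apply(d)*100/n).round(3)); p=np.array(t)
E
python3 -c "
from h import *
go((.46,-.5,.26),(.56,0,.26),(.454,.3185,.15))"
```

```text
tcp [ 0.2209 -0.611   0.2309] yaw 0.3468 tilt [-3.e-04  9.e-04 -1.e+00]
5 x [ 5.253 -0.463 -0.582]
9 x [ 2.933 -4.847  0.005]
7 x [ 0.122 -4.792  1.576]
```

Emit:
play_rows([
  [[5.25,-0.46,-0.6],[0,0,0],8.5],
  [[5.25,-0.46,-0.6],[0,0,0],8.5],
  [[5.25,-0.46,-0.6],[0,0,0],8.5],
  [[5.25,-0.46,-0.6],[0,0,0],8.5],
  [[5.25,-0.46,-0.6],[0,0,0],8.5],
  [[2.93,-4.85,0],[0,0,0],8.5],
  [[2.93,-4.85,0],[0,0,0],8.5],
  [[2.93,-4.85,0],[0,0,0],8.5],
])

```text
t: 1.3
tcp_pos: [0.4936, -0.3318, 0.2613]
tool_rot: [-0.0, 0.985, 0.173, 0.0]
ft_force: [1.2, 0.3, 0.8]
grip_width: 0.0849
grip_force: 0.0
```

Emit:
play_rows([
  [[2.93,-4.85,0],[0,0,0],8.5],
  [[2.93,-4.85,0],[0,0,0],8.5],
  [[2.93,-4.85,0],[0,0,0],8.5],
  [[2.93,-4.85,0],[0,0,0],8.5],
  [[2.93,-4.85,0],[0,0,0],8.5],
  [[2.93,-4.85,0],[0,0,-0.135],8.5],
  [[0,0,0],[0,0,0],8.5],
])

```text
t: 2.17
tcp_pos: [0.56, 0.0071, 0.2614]
tool_rot: [-0.002, 0.97, 0.244, 0.001]
ft_force: [1.0, -0.0, 0.7]
grip_width: 0.085
grip_force: 0.0
```

```bash
python3 -c "
from h import *
go((.454,.3185,.12))"
```

```text
tcp [0.56   0.0071 0.2614] yaw 0.4935 tilt [ 5.0e-04  4.7e-03 -1.0e+00]
7 x [ 0.769 -4.627  2.04 ]
```

Emit:
play_rows([
  [[0.77,-4.63,2.0],[0,0,0],8.5],
  [[0.77,-4.63,2.0],[0,0,0],8.5],
  [[0.77,-4.63,2.0],[0,0,0],8.5],
  [[0.77,-4.63,2.0],[0,0,0],8.5],
  [[0.77,-4.63,2.0],[0,0,0],8.5],
  [[0.77,-4.63,2.0],[0,0,0],8.5],
  [[0.77,-4.63,2.0],[0,0,0],8.5],
  [[0,0,0],[0,0,0],8.5],
])

```text
t: 3.18
tcp_pos: [0.4543, 0.3156, 0.1199]
tool_rot: [-0.001, 0.97, 0.242, -0.002]
ft_force: [0.2, 0.7, 1.2]
grip_width: 0.0854
grip_force: 0.0
```

Run:
```python
from h import *
go((.454,.3185,.021))
T=grab_frame("top");S=grab_frame("scene")
def crop(f,c,r,k): 
    x,y=map(int,c); return cv2.resize(f["image"][y-r:y+r,x-r:x+r,::-1],(k,k),interpolation=cv2.INTER_CUBIC)
cv2.imwrite("pics/c2.png",np.hstack([crop(T,(213,205),30,390),crop(S,(219,210),30,390)]))
```

```text
tcp [0.4543 0.3156 0.1199] yaw 0.4888 tilt [-3.6e-03  9.0e-04 -1.0e+00]
2 x [ 0.07  -0.121  4.944]
```

View pics/c2.png

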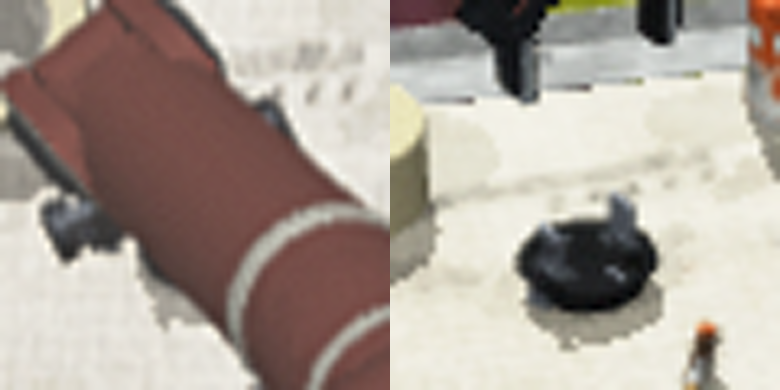

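The open fingers straddle the cap. In the scene crop its fins are at (550,250) and (622,215), and nothing is in the way, so I descend.

Emit:
play_rows([
  [[0.07,-0.12,3.9],[0,0,0],8.5],
  [[0.07,-0.12,3.5],[0,0,0],8.5],
  [[0,0,2.4],[0,0,0],8.5],
  [[0,0,0],[0,0,0],8.5],
  [[0,0,0],[0,0,0],6.2],
  [[0,0,0],[0,0,0],6.2],
  [[0,0,0],[0,0,0],6.2],
])

```text
t: 4.15
tcp_pos: [0.4579, 0.3149, 0.0244]
tool_rot: [-0.0, 0.971, 0.238, 0.001]
ft_force: [0.2, 1.4, -0.6]
grip_width: 0.0622
grip_force: 0.0
```

Run:
```python
from h import *
go((.454,.3185,.021))
S=grab_frame("scene")
cv2.imwrite("pics/c3.png",cv2.resize(S["image"][180:240,185:255,::-1],(700,600),interpolation=cv2.INTER_CUBIC))
```

```text
tcp [0.4579 0.3149 0.0244] yaw 0.4816 tilt [ 0.0016  0.0011 -1.    ]
1 x [-0.182 -0.5    0.338]
```

View pics/c3.png

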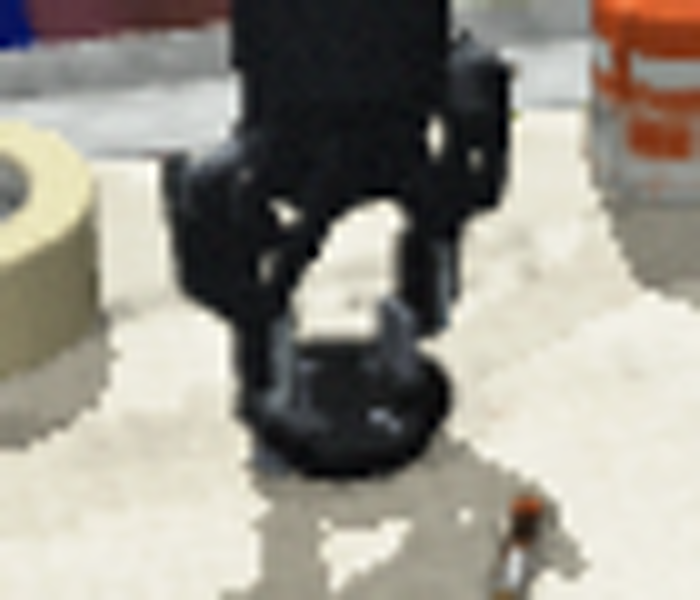

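The left finger is close to its fin at about (275,370) and the right finger has a wider gap. That agrees with the measured 5 mm offset, so I correct it, close and check.

Emit:
play_rows([
  [[-0.18,-0.45,0.4],[0,0,0],6.2],
  [[0,0,0],[0,0,0],6.2],
  [[0,0,0],[0,0,0],6.2],
])

```text
t: 4.58
tcp_pos: [0.4534, 0.318, 0.0192]
tool_rot: [0.0, 0.971, 0.239, -0.0]
ft_force: [-0.4, -0.1, 0.7]
grip_width: 0.0618
grip_force: 0.0
```

Emit:
play_rows([
  [[0,0,0],[0,0,0],4.0],
  [[0,0,0],[0,0,0],4.0],
  [[0,0,0],[0,0,0],4.0],
  [[0,0,0],[0,0,0],4.0],
])

```text
t: 5.08
tcp_pos: [0.454, 0.318, 0.0206]
tool_rot: [-0.0, 0.971, 0.239, 0.0]
ft_force: [-1.3, -1.3, 7.4]
grip_width: 0.0403
grip_force: 25.7
```

Emit:
play_rows([
  [[0,0,0],[0,0,0],3.0],
  [[0,0,0],[0,0,0],3.0],
  [[0,0,-1.5],[0,0,0],3.0],
  [[0,0,-4],[0,0,0],3.0],
  [[0,0,-5],[0,0,0],3.0],
  [[0,0,-5],[0,0,0],3.0],
  [[0,0,-2.5],[0,0,0],3.0],
  [[0,0,0],[0,0,0],3.0],
])

```text
t: 6.08
tcp_pos: [0.4547, 0.3185, 0.2016]
tool_rot: [-0.001, 0.971, 0.238, 0.002]
ft_force: [-0.3, 0.7, -2.0]
grip_width: 0.0378
grip_force: 62.2
```

Run:
```python
from h import *
go((.502,.0433,.18))
S=grab_frame("scene"); s,r=tool(); print(s["grip_width"],s["grip_force"],s["ft_force"])
u,v=proj(S,s["tcp_pos"])[0].astype(int); print(u,v)
cv2.imwrite("pics/c4.png",cv2.resize(S["image"][v-30:v+30,u-35:u+35,::-1],(700,600),interpolation=cv2.INTER_CUBIC))
```

```text
tcp [0.4547 0.3185 0.2016] yaw 0.4815 tilt [ 0.0042  0.0032 -1.    ]
5 x [-1.713  5.317  0.418]
0.03778890350692622 62.16926336288452 [ 0.02223719 -0.40234239 -1.31233649]
217 173
```

View pics/c4.png

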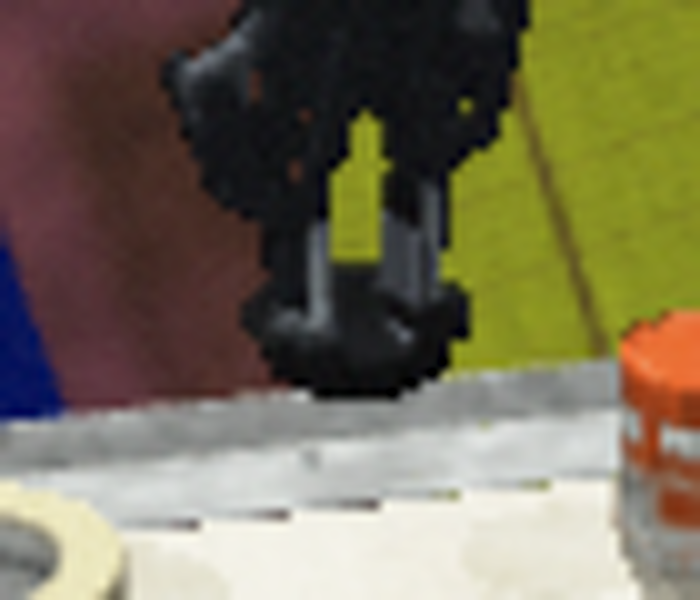

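The cap is held level between both fins, clear of the table.

Emit:
play_rows([
  [[-1.7,5.3,0],[0,0,0],3.0],
  [[-1.7,5.3,0],[0,0,0],3.0],
  [[-1.7,5.3,0],[0,0,0],3.0],
  [[-1.7,5.3,0.5],[0,0,0],3.0],
  [[-1.7,5.3,0.5],[0,0,0],3.0],
  [[0,0,1.5],[0,0,0],3.0],
  [[0,0,0],[0,0,0],3.0],
  [[0,0,0],[0,0,0],3.0],
])

```text
t: 7.12
tcp_pos: [0.5005, 0.0447, 0.1737]
tool_rot: [-0.0, 0.971, 0.24, -0.001]
ft_force: [0.5, -0.3, -1.2]
grip_width: 0.0379
grip_force: 62.2
```

Run:
```python
from h import *
go((.502,.0433,.14))
s,r=tool(); print(s["ft_force"])
S=grab_frame("scene");T=grab_frame("top")
def c(f,P,w):
    u,v=proj(f,P)[0].astype(int); return cv2.resize(f["image"][v-w:v+w,u-w:u+w,::-1],(390,390),interpolation=cv2.INTER_CUBIC)
cv2.imwrite("pics/c5.png",np.hstack([c(S,(.502,.0433,.12),26),c(T,(.502,.0433,.12),30)]))
```

```text
tcp [0.5005 0.0447 0.1737] yaw 0.4839 tilt [-1.8e-03  5.0e-04 -1.0e+00]
1 x [0.067 0.198 3.369]
[ 0.50554456 -0.31502369 -1.22821643]
```

View pics/c5.png

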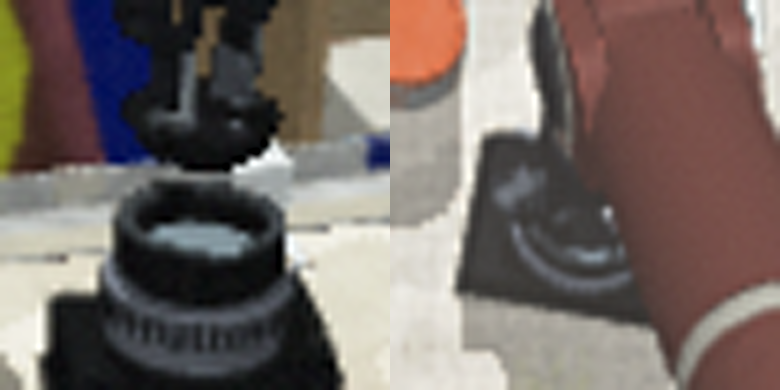

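The cap hangs over the lens. In the scene crop the rim ellipse is centred at about (200,215), and I check that against my estimate.

Run:
```python
from h import *
S=grab_frame("scene"); u,v=proj(S,(.502,.0433,.12))[0].astype(int)
px=(u-26+200/7.5,v-26+215/7.5); print(px,proj(S,(.502,.0433,.11)),onz(S,px,.11))
T0=grab_frame("top"); print(tri(T0,(283.35,196.4),S,px))
```

```text
(np.float64(289.6666666666667), np.float64(181.66666666666666)) [[288.92077072 181.56976927]] [0.50063937 0.04085598 0.11      ]
(array([0.50049438, 0.04226158, 0.11035662]), np.float64(0.002500926956289777))
```

Emit:
play_rows([
  [[0,0.22,1.5],[0,0,0],3.0],
  [[0,0,1.5],[0,0,0],3.0],
  [[0,0,1.0],[0,0,0],3.0],
  [[0,0,0],[0,0,0],3.0],
  [[0,0,0],[0,0,0],3.0],
])

```text
t: 7.95
tcp_pos: [0.5024, 0.0417, 0.1345]
tool_rot: [-0.0, 0.971, 0.239, 0.0]
ft_force: [-0.2, 0.3, -1.1]
grip_width: 0.0379
grip_force: 62.2
```

Emit:
play_rows([
  [[0,0,0.4],[0,0,0],3.0],
  [[0,0,0.4],[0,0,0],3.0],
  [[0,0,0.2],[0,0,0],3.0],
  [[0,0,0],[0,0,0],3.0],
])

```text
t: 8.45
tcp_pos: [0.5028, 0.041, 0.1243]
tool_rot: [0.0, 0.971, 0.238, 0.001]
ft_force: [0.4, -2.3, -1.6]
grip_width: 0.038
grip_force: 61.9
```

Emit:
play_rows([
  [[0,0.05,0.1],[0,0,0],3.0],
  [[0,0,0.1],[0,0,0],3.0],
  [[0,0,0.1],[0,0,0],3.0],
  [[0,0,0],[0,0,0],3.0],
])

```text
t: 8.95
tcp_pos: [0.5028, 0.041, 0.1216]
tool_rot: [0.0, 0.971, 0.238, 0.001]
ft_force: [1.1, -1.9, 3.7]
grip_width: 0.0381
grip_force: 63.1
```

Contact is light at about 5 N, with the keys on the lip. I start turning.

Emit:
play_rows([
  [[0,0,0.05],[0,0,0.05],3.0],
  [[0,0,0],[0,0,0.05],3.0],
  [[0,0,0],[0,0,0.05],3.0],
  [[0,0,0],[0,0,0],3.0],
])

```text
t: 9.45
tcp_pos: [0.5025, 0.041, 0.1209]
tool_rot: [0.0, 0.986, 0.165, 0.0]
ft_force: [0.7, -4.0, 3.5]
grip_width: 0.0377
grip_force: 63.3
```

Emit:
play_rows([
  [[-0.02,0.05,0],[0,0,0.05],3.0],
  [[0,0,0],[0,0,0.05],3.0],
  [[0,0,0],[0,0,0.05],3.0],
  [[0,0,0],[0,0,0],3.0],
])

```text
t: 9.95
tcp_pos: [0.5023, 0.0408, 0.1208]
tool_rot: [-0.0, 0.996, 0.09, 0.0]
ft_force: [0.9, -2.7, 4.2]
grip_width: 0.0376
grip_force: 63.3
```

Emit:
play_rows([
  [[0,0,0],[0,0,0.05],3.0],
  [[0,0,0],[0,0,0.05],3.0],
  [[0,0,0],[0,0,0],3.0],
])

```text
t: 10.32
tcp_pos: [0.5025, 0.041, 0.1206]
tool_rot: [-0.0, 0.999, 0.04, 0.0]
ft_force: [2.5, -1.2, 1.1]
grip_width: 0.038
grip_force: 62.4
```

The push back dropped at a yaw of about 0.08, so I probe downward.

Emit:
play_rows([
  [[0,0,0.1],[0,0,0],3.0],
  [[0,0,0.1],[0,0,0],3.0],
  [[0,0,0],[0,0,0],3.0],
])

```text
t: 10.7
tcp_pos: [0.5025, 0.0408, 0.1187]
tool_rot: [-0.0, 0.999, 0.041, 0.0]
ft_force: [2.8, -2.0, -0.2]
grip_width: 0.0374
grip_force: 62.3
```

The keys are in and there is almost no resistance.

Emit:
play_rows([
  [[0.04,0.04,0.1],[0,0,0],3.0],
  [[0,0,0.1],[0,0,0],3.0],
  [[0,0,0],[0,0,0],3.0],
])

```text
t: 11.08
tcp_pos: [0.5026, 0.0406, 0.1166]
tool_rot: [-0.0, 0.999, 0.041, -0.0]
ft_force: [1.8, -1.5, -0.4]
grip_width: 0.0375
grip_force: 62.3
```

Emit:
play_rows([
  [[0,0,0.1],[0,0,0],3.0],
  [[0,0,0.1],[0,0,0],3.0],
  [[0,0,0],[0,0,0],3.0],
])

```text
t: 11.45
tcp_pos: [0.5027, 0.0405, 0.1149]
tool_rot: [-0.0, 0.999, 0.041, -0.0]
ft_force: [1.7, -0.2, 3.0]
grip_width: 0.0383
grip_force: 62.9
```

Emit:
play_rows([
  [[0,0,0.1],[0,0,0],3.0],
  [[0,0,0],[0,0,0],3.0],
  [[0,0,0],[0,0,0],3.0],
])

```text
t: 11.82
tcp_pos: [0.5027, 0.0405, 0.1139]
tool_rot: [-0.0, 0.999, 0.041, -0.0]
ft_force: [0.1, -0.1, 2.9]
grip_width: 0.0376
grip_force: 63.1
```

The cap is home: about 4 N with the nose sinking. I open the fingers while holding light pressure.

Emit:
play_rows([
  [[0,0,0],[0,0,0],4.2],
  [[0,0,0],[0,0,0],4.8],
  [[0,0,0],[0,0,0],5.4],
  [[0,0,0],[0,0,0],6.2],
  [[0,0,0],[0,0,0],7.0],
  [[0,0,0],[0,0,0],7.0],
])

```text
t: 12.58
tcp_pos: [0.5024, 0.0404, 0.1138]
tool_rot: [-0.0, 0.999, 0.041, -0.0]
ft_force: [-0.3, 0.4, -0.3]
grip_width: 0.07
grip_force: 0.0
```

Emit:
play_rows([
  [[0,0,-1],[0,0,0],7.5],
  [[0,0,-3],[0,0,0],7.5],
  [[0,0,-5],[0,0,0],7.5],
  [[3,-5,-2],[0,0,0],7.5],
  [[3,-5,0],[0,0,0],7.5],
  [[3,-5,0],[0,0,0],7.5],
  [[3,-5,0],[0,0,0],7.5],
  [[0,0,0],[0,0,0],7.5],
])

```text
t: 13.58
tcp_pos: [0.6053, 0.2564, 0.2234]
tool_rot: [-0.002, 0.999, 0.045, -0.0]
ft_force: [-1.3, 0.1, 0.0]
grip_width: 0.075
grip_force: 0.0
```

Run:
```python
from h import *
S=grab_frame("scene");T=grab_frame("top"); print(status.get_state()["ft_force"])
def c(f,P,w):
    u,v=proj(f,P)[0].astype(int); return cv2.resize(f["image"][v-w:v+w,u-w:u+w,::-1],(390,390),interpolation=cv2.INTER_CUBIC)
cv2.imwrite("pics/c6.png",np.hstack([c(S,(.502,.042,.11),24),c(T,(.502,.042,.11),24)]))
print(proj(T,(.502,.042,.113)),proj(S,(.502,.042,.113)))
```

```text
[ 0.23253867 -0.50623352 -0.07237637]
[[283.77419878 196.01187263]] [[289.30216674 180.8174813 ]]
```

View pics/c6.png

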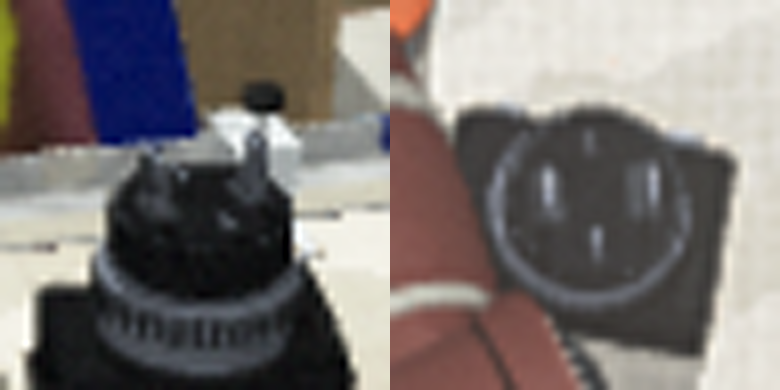

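The cap sits level and flush. In the top crop its fins at (548,190) and (655,190) are about 48 mm apart, close to the 49 mm expected for free tabs.

```bash
python3 -c "
from rig import workorder
print(workorder.hand_in())"
```

```text
the job is handed in; nothing more can be done
None
```

I put the smaller lens cap on the copy camera and handed the job in: in the last views it sits flush and level with both tabs sprung out. The hand-in returned no verdict.

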